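# Ease off the knurled wheel of a glue press

## Robot

A 6-joint arm with a two-finger parallel gripper is mounted at the origin on the work surface. World frame = base frame: x ahead of the robot, y to its left, z up, the work surface at z = 0. Lengths are in m, angles in rad, forces in N, time in s.
With the tool pointing down it reaches from about 0.25 to 0.775 m from the base axis. Payload 4 kg.
Tool frame: the origin (TCP) lies at the very end of the fingers, on their centre line; the grasp point (between the pads) lies 19 mm behind it; z points along the fingers, y is the line along which they close (so a half turn about z gives the same grasp; the last joint's range is limited). The gripper opens to 94 mm and grips with 3 to 60 N. Pads are 16 mm wide; open, the fingers measure 119 mm over their backs; the gripper's body (75 mm by 177 mm) begins 78 mm behind the grasp point.
Start: joints at [1.107, 0.087, 1.371, -0, 1.684, -0.103], TCP at [0.194, 0.515, 0.206] pointing down, gripper open.
Joint ranges: [-3.1, 3.1], [-0.76, 2.03], [0.27, 2.55], [-1.08, 4.22], [0.17, 2.65], [-2.57, 2.57]. Speed limits (rad/s): [2.79, 2.79, 3.14, 3.14, 3.14, 3.14].

## Interface

Orientations are given as [roll, pitch, yaw] about the fixed x, y, z axes, in that order (R = Rz(yaw) Ry(pitch) Rx(roll)).
In Python, from bench import robot, vision gives the robot as it stands.
- The arm moves only by the shell command python3 -m crank 'ROWS'. ROWS is JSON, a list of rows, each a list of 3 entries, a list of its own where there are three numbers: the closure, from 0 (fully open) to 1 (shut), then the shift along the tool's x, y, z in m, then the turn, a rotation vector about the tool's x, y, z in degrees. A call has 1 to 8 rows; each row shifts and turns the commanded pose from where the row before left it, along the tool's axes as they then stand; what a row does not reach is not made up. A row lasts 1/10 s, in which the tool goes at most 50 mm and 8.59 degrees, less where a joint would pass 70% of its speed; a pose out of reach is approached as far as the arm can. A call with a gripper value outside its range is refused whole. The fingers move at their own pace and stop on an object; the grip force is fixed at half the most. Time passes only in rows, so rows that do not move let the fingers close. It gives the time, the measured TCP pose, the force, the opening and the grip force at its end, in the units of the state.
- robot.get_obs(): the state, without advancing time (a new reading comes with each control period).
- vision.snapshot(name): name is "scene" or "top" or "wrist"; returns a dict with "color" (400x640x3 uint8, red, green, blue), "z_map" (400x640 float32, m along the optical axis (not along the pixel's ray), 0 where there is no reading), "fx", "fy", "cx", "cy" (pixels), "R" (3x3) and "t" (3): a world point X has camera coordinates R X + t. Camera axes: x right, y down, z forward; pixel columns grow to the right and rows downward; lengths in m; the calibration is good to about 2 mm. The wrist camera is an equidistant fisheye: a pixel r from the principal point sees the ray r / f radians off the axis. A picture is of the moment at which its call begins.
- robot.close_job(): hands the job in; it is judged then, once.
The state is a dict: "time": time; "joint_positions": joint angles; "qvel": joint speeds; "joint_torque": joint torques, N m; "tool_pos": TCP position; "ee_rot": TCP orientation; "wrist_force": force on the tool from outside, world axes, zero at the start; "wrist_torque": the same for the moment, N m; "width": finger opening in m; "finger_force": force on a finger pad.
Only numpy, scipy, OpenCV 4.12 (cv2) and the standard library are available. Lean on these libraries where they do the work, as an engineer would, in place of code of your own. Each camera call takes 0.05 s, during which the arm holds its last target. There are 200 camera calls.

## Task

The glue has set under the press that holds the decorated black panel: ease it off by lightly rolling a fingertip along the knurled rim of its big wheel, anticlockwise seen from above, without gripping it. Keep going until the brass mark on the wheel has come round to the fixed brass pointer for the second time, and leave it stopped there, mark at pointer. Do not turn the wheel of the empty press, leave everything else on the table where it stands, and finish clear of everything.

Things in the scene. Friction and masses are not known exactly. Their poses are not given: they have to be found in the camera images.
- wheel (a joint): angle in rad, not wrapped, of the wheel to turn (press with the panel): 0 = tight, mark at pointer; grows anticlockwise from above (loosening). Starts 2.0 to 4.8, the mark that far past the pointer, so it meets the pointer first at 6.283, second at 12.566, and can turn on. Fixed vertical axis and height, dry friction about 0.08 N m, stays where it is left.
- wheel_top (a point): centre of that wheel's top face, 139 mm above the table; z up, x along the brass mark, turning with it. Metal disc 96 mm wide over 36 vertical ribs (crests 48 mm from the axis, 4 mm deep, 8 mm apart), 20 mm high, rim free all round. A 12 mm spindle sticks up 6 to 15 mm from its middle (rises, does not rotate). Mark: brass bar 6 mm wide, nearly flush, axis to rim.
- press_pointer (a point): tip of the fixed brass pointer of that press, 66 mm from the wheel's axis and 109 mm above the table (10 mm below the wheel's underside); seen from above it sticks out 18 mm from under the rim.
- press: the press, fixed to the table: origin under its base, on the wheel's axis; x points towards the pointer. Base 220 (x) by 170 (y) by 14 mm with the decorated black panel on it, columns at y = +-73 mm, crossbar 40 by 175 mm with its top at 103 mm (16 mm below the wheel; column caps reach 109 mm). Nothing but wheel and spindle is higher.
- wheel_spare_mark (a point): rim end of the brass mark on the wheel of the other press, 46 mm from its axis, 139 mm above the table. That press is alike but empty: no panel under its pad. The two presses may stand either way round. Its wheel must not be turned.
- press_spare: the other, empty press, fixed: origin and axes as for the first press.
- bead_jar: bystander: small glass jar, 40 mm wide, 55 mm high, between the presses; origin at its underside.
- cork_bottle: bystander: green corked bottle, 54 mm wide, 110 mm high; origin at its underside.
- vial_tall: bystander: glass vial with black cap, 34 mm wide, 65 mm high; origin at its underside.
- stone: bystander: rough reddish stone, 50 mm wide, 28 mm high; origin at its underside.
- tub: bystander: low clear tub with lid, 60 mm wide, 35 mm high; origin at its underside.

How it is judged:
By the outcome, as a careful person would: the job done as asked, in the order asked, and still so for the second after the job is handed in, with the robot touching nothing.
It also fails if it takes over 72 s, if anything falls off the work surface, if the arm or the gripper's body presses on something with over 40 N, if the wrist force passes 120 N, or if a joint passes its speed limit or range.

## Working session

There is one attempt and no reset: what is moved stays moved. The work goes in short steps, Python scripts to look and compute and a shell command to move; the robot and the scene stay as the last step left them, time stands still between calls to the robot, and variables do not carry over. Pictures are saved under pics/ and viewed, at most 10 in all, crops included, and the job is handed in when it is done.

```bash
mkdir -p pics; ls
python3 - <<'E'
from bench import robot, vision
import cv2,numpy as np
o=robot.get_obs();print(o)
for n in ["top","scene"]:
    s=vision.snapshot(n);cv2.imwrite(f"pics/{n}0.png",s["color"][:,:,::-1]);np.savez(f"{n}0.npz",**s)
    print(n,s["fx"],s["cx"],s["cy"],s["R"],s["t"])
E
```

```text
pics
{'time': 0.0, 'joint_positions': array([ 1.10690892e+00,  8.79270433e-02,  1.37224757e+00, -2.49618385e-06,
        1.68360298e+00, -1.03113948e-01]), 'qvel': array([ 0.00041378, -0.00164749,  0.00013224,  0.00122159, -0.00056723,
        0.00048639]), 'joint_torque': array([ 2.60806519e-04, -3.40192902e+01, -3.02424932e+01,  7.16249761e-02,
        3.33456905e-02, -1.55718053e-04]), 'tool_pos': array([0.19391255, 0.51409155, 0.20432286]), 'ee_rot': array([-3.13941907e+00, -2.22430403e-04,  2.78081867e+00]), 'wrist_force': array([-0.50155977,  0.23205157,  0.60793203]), 'wrist_torque': array([-0.01120365,  0.01444045,  0.00686636]), 'finger_force': 0.0, 'width': 0.09404570262875424}
top 458.4318403299698 322.47566388919046 196.88793402822023 [[ 0.01932877 -0.9998017   0.00479206]
 [-0.98744561 -0.019841   -0.15670836]
 [ 0.15677237 -0.00170292 -0.98763329]] [-0.02101791  0.58637568  1.18562016]
scene 383.3989574907879 317.1167811527729 195.69570101171453 [[-0.30882338  0.95105694  0.01090003]
 [ 0.72824507  0.24381331 -0.64047966]
 [-0.6117902  -0.1898572  -0.76789778]] [ 0.16458769 -0.35350491  1.33955934]
```

View pics/top0.png

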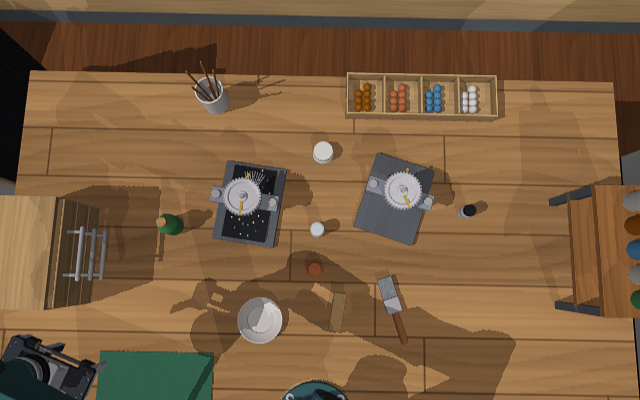

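View pics/scene0.png

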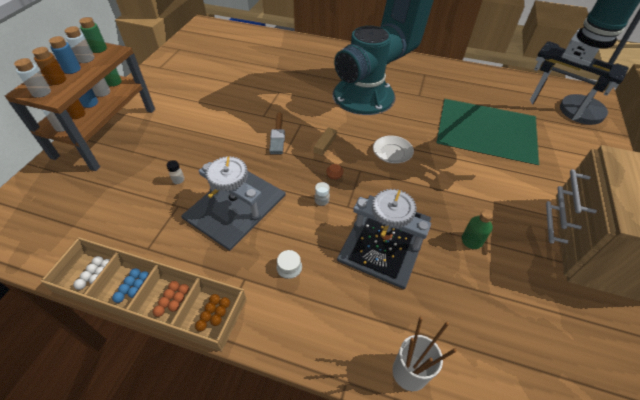

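The top view shows the panel press at about (243,196), with black panel, and the empty press at (403,190). The bottle is at (170,225), the jar at (317,229) and the tub at (323,152). I'll enlarge the panel press next.

```bash
cat > h.py <<'E'
import numpy as np,cv2
def ray(s,u,v,z):
    # pixel -> world point on plane z
    d=np.array([(u-s["cx"])/s["fx"],(v-s["cy"])/s["fy"],1.]);R=s["R"];t=s["t"]
    c=-R.T@t; w=R.T@d; return c+w*(z-c[2])/w[2]
def proj(s,X):
    p=s["R"]@np.array(X,float)+s["t"]; return s["fx"]*p[0]/p[2]+s["cx"],s["fy"]*p[1]/p[2]+s["cy"]
def rectify(s,cx,cy,z,half,n):
    # orthographic look at plane z; columns +x right, rows -y
    pts=np.float32([proj(s,(cx+a*half,cy+b*half,z)) for a,b in((-1,1),(1,1),(1,-1),(-1,-1))])
    H=cv2.getPerspectiveTransform(pts,np.float32([[0,0],[n,0],[n,n],[0,n]]))
    return cv2.warpPerspective(s["color"],H,(n,n),flags=cv2.INTER_CUBIC)[:,:,::-1]
E
python3 - <<'E'
from h import *
T=dict(np.load("top0.npz"));S=dict(np.load("scene0.npz"))
c=ray(T,243,196,.139);print(c, ray(S,393,208,.139))
print("jar",ray(T,317,229,.05),"tub",ray(T,323,152,.035),"bottle",ray(T,165,225,.1))
a=cv2.resize(T["color"][140:260,195:305,::-1],None,fx=4,fy=4,interpolation=cv2.INTER_CUBIC)
b=cv2.resize(S["color"][180:280,340:440,::-1],None,fx=3.5,fy=4.8,interpolation=cv2.INTER_CUBIC)
cv2.imwrite("pics/c1.png",np.hstack([a,b]));
hsv=cv2.cvtColor(T["color"],cv2.COLOR_RGB2HSV)
m=((hsv[...,1]<40)&(hsv[...,2]>130)).astype(np.uint8);n,l,st,ce=cv2.connectedComponentsWithStats(m)
for i in range(1,n):
    if st[i,4]>150:print(st[i],ce[i])
E
```

```text
[0.57022712 0.18789427 0.139     ] [0.58139601 0.1891998  0.139     ]
jar [0.49966855 0.00338754 0.05      ] tub [ 0.7136831  -0.00850177  0.035     ] bottle [0.4978411  0.38908922 0.1       ]
[195  79  28  35 152] [210.06578947  99.84868421]
[468  85   9  28 195] [472.          98.62051282]
[313 141  20  23 350] [322.30285714 152.06285714]
[ 366  171   56   39 1230] [397.98617886 189.12926829]
[ 210  177   51   38 1109] [238.70153291 195.15689811]
[310 222  14  15 161] [316.57763975 228.91304348]
[ 240  297   42   46 1195] [263.44937238 322.60669456]
[384 297  18  14 155] [393.12903226 303.45806452]
```

View pics/c1.png

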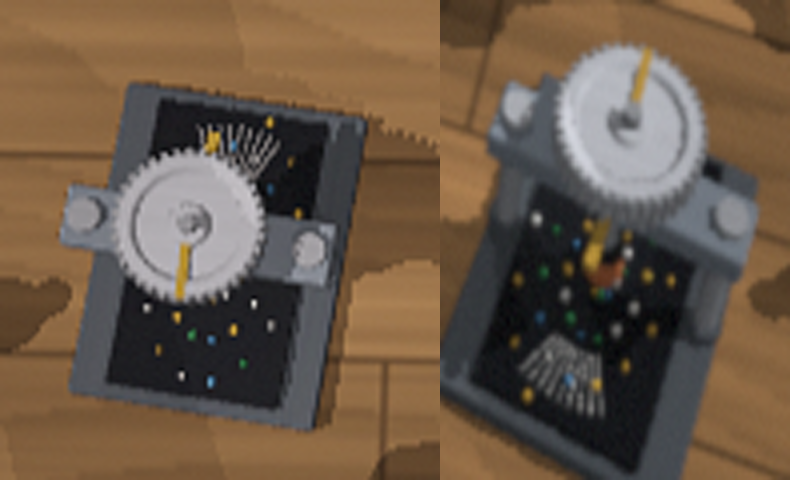

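The crop shows the wheel centre near top pixel (242.8,196), the brass pointer tip near (248,174.5) and the mark's rim end near (240,214). The mark is roughly half a turn from the pointer.

Run:
```python
from h import *
for n,win in(("top",(140,260,195,305)),("scene",(170,290,330,450))):
    s=dict(np.load(n+"0.npz"));R,t=s["R"],s["t"]
    v,u=np.mgrid[0:400,0:640];z=s["z_map"]
    P=np.stack([(u-s["cx"])/s["fx"]*z,(v-s["cy"])/s["fy"]*z,z],-1)-t
    W=P@R   # R^T(p-t)
    a,b,c,d=win;m=np.zeros(z.shape,bool);m[a:b,c:d]=1
    mm=m&(abs(W[...,2]-.139)<.008)&(z>0)
    cnt=max(cv2.findContours(mm.astype(np.uint8),0,1)[0],key=len)[:,0]
    pts=np.array([ray(s,*p,.139)[:2] for p in cnt],np.float32)
    (x,y),r=cv2.minEnclosingCircle(pts)
    # algebraic fit
    A=np.c_[2*pts,np.ones(len(pts))];q=np.linalg.lstsq(A,(pts**2).sum(1),rcond=None)[0]
    print(n,mm.sum(),"enc",x,y,r,"fit",q[:2],np.sqrt(q[2]+q[0]**2+q[1]**2))
    C=q[:2]
    hsv=cv2.cvtColor(s["color"],cv2.COLOR_RGB2HSV)
    g=m&(hsv[...,0]>15)&(hsv[...,0]<32)&(hsv[...,1]>110)&(hsv[...,2]>110)
    k,l,st,ce=cv2.connectedComponentsWithStats(g.astype(np.uint8))
    for i in range(1,k):
        if st[i,4]>=5:
            for h in(.139,.109):
                w=ray(s,*ce[i],h)[:2]-C;print(st[i],ce[i],h,"r",round(np.hypot(*w),4),"ang",round(np.degrees(np.arctan2(w[1],w[0])),1))
    # columns: caps ~0.109
    print()
T=dict(np.load("top0.npz"))
for p in((193+22.5,140+53.5),(195+78,140+62)):print("cap",ray(T,*p,.109))
p=ray(T,195+213/4,140+136/4,.109);print("ptr",p)
```

```text
top 1095 enc 0.5714689493179321 0.19110800325870514 0.048879217356443405 fit [0.57131623 0.19138867] 0.04579614991892578
[226 140   3   2   5] [227.2 140.6] 0.139 r 0.1464 ang 17.1
[226 140   3   2   5] [227.2 140.6] 0.109 r 0.1564 ang 18.4
[253 141   2   4   7] [253.57142857 142.28571429] 0.139 r 0.139 ang -9.9
[253 141   2   4   7] [253.57142857 142.28571429] 0.109 r 0.1466 ang -7.5
[270 140  14   8  40] [276.75  142.625] 0.139 r 0.1601 ang -31.0
[270 140  14   8  40] [276.75  142.625] 0.109 r 0.1658 ang -28.6
[242 143   4   3   7] [243.71428571 143.71428571] 0.139 r 0.1327 ang 0.4
[242 143   4   3   7] [243.71428571 143.71428571] 0.109 r 0.1411 ang 2.5
[300 142   3   6   7] [301.28571429 144.57142857] 0.139 r 0.1967 ang -47.3
[300 142   3   6   7] [301.28571429 144.57142857] 0.109 r 0.2014 ang -45.3
[204 145   3   3   5] [204.8 146. ] 0.139 r 0.1591 ang 38.4
[204 145   3   3   5] [204.8 146. ] 0.109 r 0.1703 ang 38.8
[207 144  10   6  19] [211.78947368 147.05263158] 0.139 r 0.1467 ang 33.5
[207 144  10   6  19] [211.78947368 147.05263158] 0.109 r 0.1575 ang 34.2
[220 145  12   7  
[... 8015 characters left out ...]
  4   2   5] [420.4 270.4] 0.139 r 0.1629 ang 28.7
[419 270   4   2   5] [420.4 270.4] 0.109 r 0.1489 ang 33.4
[428 282   3   3   5] [429.2 283.2] 0.139 r 0.1919 ang 30.7
[428 282   3   3   5] [429.2 283.2] 0.109 r 0.1796 ang 34.9
[435 282   3   5   5] [436. 284.] 0.139 r 0.1966 ang 34.2
[435 282   3   5   5] [436. 284.] 0.109 r 0.1854 ang 38.6
[421 286   5   3   5] [423. 287.] 0.139 r 0.1972 ang 26.5
[421 286   5   3   5] [423. 287.] 0.109 r 0.1842 ang 30.0
[443 288   4   2   5] [444.6 288.6] 0.139 r 0.2098 ang 37.2
[443 288   4   2   5] [444.6 288.6] 0.109 r 0.2001 ang 41.7

cap [0.57998433 0.26342522 0.109     ]
cap [0.56103353 0.1161809  0.109     ]
ptr [0.63236985 0.18230099 0.109     ]
```

The wheel centre is about (0.5725, 0.191). The pointer direction is about -7.5° and the mark is at about 176°, so the wheel angle is about 3.2 rad and roughly 536° remain. My plan is to close the hand and use a finger corner in the knurl, orbiting the rim with the yaw following. I'll do two strokes of about 270°.

```bash
python3 -m crank '[[1,[-0.0427,-0.0095,0],[0,0,0]],[1,[-0.0427,-0.0095,0],[0,0,0]],[1,[-0.0427,-0.0095,0],[0,0,0]],[1,[-0.0427,-0.0095,0],[0,0,0]],[1,[-0.0427,-0.0095,0],[0,0,0]],[1,[-0.0427,-0.0095,0],[0,0,0]],[1,[-0.0427,-0.0095,0],[0,0,0]],[1,[-0.0427,-0.0095,0],[0,0,0]]]'
python3 -m crank '[[1,[-0.0427,-0.0095,0],[0,0,0]],[1,[-0.0427,-0.0095,0],[0,0,0]],[1,[0,0,0],[0,0,8.5]],[1,[0,0,0],[0,0,8.5]],[1,[0,0,0],[0,0,8.5]],[1,[0,0,0],[0,0,8.5]],[1,[0,0,0],[0,0,8.5]],[1,[0,0,0],[0,0,8.5]]]'
python3 -m crank '[[1,[0,0,0],[0,0,8.5]],[1,[0,0,0],[0,0,8.5]],[1,[0,0,0],[0,0,8.5]],[1,[0,0,0],[0,0,8.5]],[1,[0,0,0],[0,0,8.5]],[1,[0,0,0],[0,0,8.5]],[1,[0,0,0],[0,0,8.5]],[1,[0,0,0],[0,0,8.5]]]'
python3 -m crank '[[1,[0,0,0],[0,0,8.5]],[1,[0,0,0],[0,0,8.5]],[1,[0,0,0],[0,0,8.5]],[1,[0,0,0],[0,0,8.5]],[1,[0,0,0],[0,0,8.5]],[1,[0,0,0],[0,0,8.5]],[1,[0,0,0],[0,0,8.5]],[1,[0,0,0],[0,0,3.8]]]'
```

```text
time: 0.9
tool_pos: [0.488, 0.3216, 0.2049]
ee_rot: [-3.141, -0.001, 2.781]
wrist_force: [0.7, 0.7, 0.4]
width: 0.0335
finger_force: 0.0
time: 1.7
tool_pos: [0.5599, 0.2748, 0.2046]
ee_rot: [-3.14, 0.0, 1.884]
wrist_force: [1.1, -0.3, -0.1]
width: 0.0
finger_force: 0.0
time: 2.5
tool_pos: [0.5598, 0.2749, 0.2046]
ee_rot: [-3.141, 0.001, 0.698]
wrist_force: [0.2, -0.3, 0.5]
width: 0.0004
finger_force: 0.0
time: 3.3
tool_pos: [0.5598, 0.2749, 0.2046]
ee_rot: [3.141, 0.001, -0.405]
wrist_force: [0.3, 1.2, -0.5]
width: 0.0007
finger_force: 0.0
```

```bash
python3 -m crank '[[1,[0,0,0.03],[0,0,0]],[1,[0,0,0.03],[0,0,0]],[1,[0,0,0.02],[0,0,0]],[1,[0.0049,0.0076,0],[0,0,0]],[1,[0.0049,0.0076,0],[0,0,0]],[1,[0,0,0],[0,0,0]],[1,[0,0,0],[0,0,0]]]'
python3 -m crank '[[1,[0.0011,0.0017,0],[0,0,0]],[1,[0,0,0],[0,0,0]]]'
python3 - <<'E'
from bench import robot, vision
import cv2
T=vision.snapshot("top")["color"];w=vision.snapshot("wrist")["color"]
cv2.imwrite("pics/a.png",cv2.hconcat([cv2.resize(T[130:270,195:305,::-1].copy(),(314,400),interpolation=2),w[:,80:560,::-1].copy()]))
E
```

```text
time: 4.0
tool_pos: [0.5644, 0.257, 0.1276]
ee_rot: [-3.139, -0.003, -0.402]
wrist_force: [0.6, -1.2, -0.4]
width: 0.0005
finger_force: 0.0
time: 4.2
tool_pos: [0.564, 0.2552, 0.1264]
ee_rot: [-3.141, -0.001, -0.401]
wrist_force: [-0.1, 0.2, 0.4]
width: 0.0005
finger_force: 0.0
```

View pics/a.png

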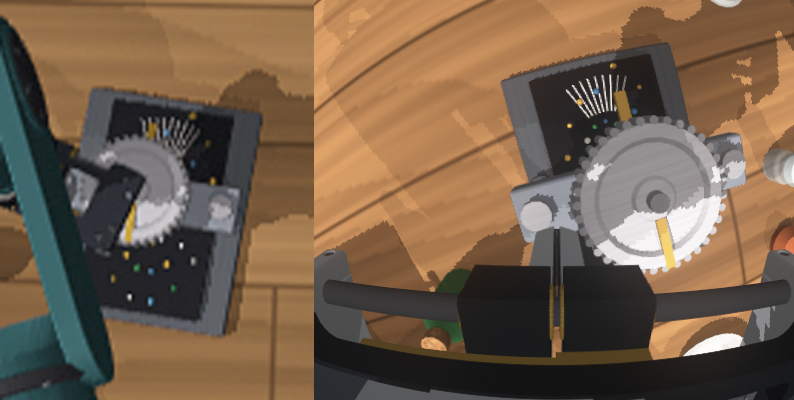

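In the right half (wrist view) the wheel is at (650,193), with the mark towards (663,250) and the pointer at (622,100). The closed fingertips are just left of the rim. So the wrist camera can track the mark while I turn, and I'll creep in.

```bash
for i in 1; do python3 -m crank '[[1,[0.0008,0.0013,0.001],[0,0,0]],[1,[0,0,0],[0,0,0]]]'
python3 -m crank '[[1,[0.0008,0.0013,0],[0,0,0]],[1,[0,0,0],[0,0,0]]]'
python3 -m crank '[[1,[0.0005,0.0008,0],[0,0,0]],[1,[0,0,0],[0,0,0]]]'; done
```

```text
time: 4.5
tool_pos: [0.5638, 0.2542, 0.1247]
ee_rot: [-3.14, 0.0, -0.401]
wrist_force: [-0.6, 1.0, 0.2]
width: 0.0004
finger_force: 0.7
time: 4.7
tool_pos: [0.5638, 0.2538, 0.1248]
ee_rot: [-3.139, 0.001, -0.4]
wrist_force: [-1.3, 5.2, 1.0]
width: 0.0001
finger_force: 2.5
time: 4.9
tool_pos: [0.5638, 0.2536, 0.1248]
ee_rot: [-3.137, 0.002, -0.399]
wrist_force: [-0.6, 5.9, 0.7]
width: 0.0003
finger_force: 3.3
```

```bash
cat > st.py <<'E'
from bench import robot, vision
from h import *
import sys
C=np.array([.5725,.191])
o=robot.get_obs();p=o["tool_pos"];d=C-p[:2];psi=o["ee_rot"][2]
a=np.array([d@[np.cos(psi),np.sin(psi)],d@[np.sin(psi),-np.cos(psi)]])
rho=np.hypot(*d);u=-d/rho;F=o["wrist_force"];tn=np.array([-u[1],u[0]])
print("t",round(o["time"],2),"rho",round(rho,4),"phi",round(np.degrees(np.arctan2(u[1],u[0])),1),"psi",round(np.degrees(psi),1),"axis dir tool",(a/rho).round(3),"Frad",round(F[:2]@u,1),"Ftan",round(F[:2]@tn,1),"Fz",F[2].round(1),"z",p[2].round(4),"j6",np.degrees(o["joint_positions"][5]).round(1))
def wrist():
    s=vision.snapshot("wrist");im=s["color"];R,t=s["R"],s["t"];c=-R.T@t
    hsv=cv2.cvtColor(im,cv2.COLOR_RGB2HSV)
    f=s["fx"];v,uu=np.mgrid[0:400,0:640]
    def grid(z,rs,angs):
        r,g=np.meshgrid(rs,angs)
        X=np.stack([C[0]+r*np.cos(g),C[1]+r*np.sin(g),np.full_like(r,z)],-1)
        q=X@R.T+t;n=np.hypot(q[...,0],q[...,1]);th=np.arctan2(n,q[...,2])
        mp=np.stack([s["cx"]+f*th*q[...,0]/n,s["cy"]+s["fy"]*th*q[...,1]/n],-1).astype(np.float32)
        col=cv2.remap(im,mp[...,0],mp[...,1],cv2.INTER_LINEAR)
        h=cv2.cvtColor(col,cv2.COLOR_RGB2HSV)
        return (h[...,0]>14)&(h[...,0]<32)&(h[...,1]>110)&(h[...,2]>70)
    A=np.radians(np.arange(0,360,.5))
    for n,z,rs in(("mark",.139,np.linspace(.016,.040,13)),("ptr",.109,np.linspace(.055,.065,11))):
        m=grid(z,rs,A);k=m.sum(1)
        w=np.where(k>=.6*len(rs),k,0);zc=(w*np.exp(1j*A)).sum()
        if w.sum():
            i=np.degrees(A[w>0]);print(n,"ang",round(np.degrees(np.angle(zc))%360,1),"conc",round(abs(zc)/w.sum(),3),"n",len(i))
    return s
if len(sys.argv)>1: wrist()
E
python3 -m crank '[[1,[-0.0053,0.0036,0],[0,0,-6]],[1,[-0.0053,0.0036,0],[0,0,-6]],[1,[-0.0053,0.0036,0],[0,0,-6]],[1,[-0.0053,0.0036,0],[0,0,-6]]]' >/dev/null; python3 st.py w
```

```text
t 5.3 rho 0.0627 phi 121.4 psi 1.4 axis dir tool [0.501 0.866] Frad 6.6 Ftan -2.6 Fz 0.9 z 0.1248 j6 107.4
mark ang 192.1 conc 0.999 n 22
ptr ang 280.9 conc 0.24 n 29
```

The wheel is following with light force: radial 6.6 N, tangential 2.6 N. I'll continue the stroke.

```bash
python3 -m crank '[[1,[-0.0053,0.0036,0],[0,0,-6]],[1,[-0.0053,0.0036,0],[0,0,-6]],[1,[-0.0053,0.0036,0],[0,0,-6]],[1,[-0.0053,0.0036,0],[0,0,-6]],[1,[-0.0053,0.0036,0],[0,0,-6]],[1,[-0.0053,0.0036,0],[0,0,-6]],[1,[-0.0053,0.0036,0],[0,0,-6]],[1,[-0.0053,0.0036,0],[0,0,-6]]]' >/dev/null; python3 st.py w
```

```text
t 6.15 rho 0.0642 phi 169.9 psi 49.4 axis dir tool [0.508 0.861] Frad 8.1 Ftan -3.0 Fz 4.2 z 0.1246 j6 56.2
mark ang 241.2 conc 0.999 n 23
ptr ang 285.8 conc 0.646 n 22
```

```bash
python3 -m crank '[[1,[-0.0053,0.0036,0],[0,0,-6]],[1,[-0.0053,0.0036,0],[0,0,-6]],[1,[-0.0053,0.0036,0],[0,0,-6]],[1,[-0.0053,0.0036,0],[0,0,-6]],[1,[-0.0053,0.0036,0],[0,0,-6]],[1,[-0.0053,0.0036,0],[0,0,-6]],[1,[-0.0053,0.0036,0],[0,0,-6]],[1,[-0.0053,0.0036,0],[0,0,-6]]]' >/dev/null; python3 st.py w
```

```text
t 7.0 rho 0.0631 phi -141.4 psi 97.3 axis dir tool [0.521 0.854] Frad 1.6 Ftan -2.7 Fz 3.1 z 0.1245 j6 3.0
mark ang 296.3 conc 0.998 n 23
ptr ang 304.2 conc 1.0 n 12
```

```bash
python3 -m crank '[[1,[-0.0049,0.0042,0],[0,0,-6]],[1,[-0.0053,0.0036,0],[0,0,-6]],[1,[-0.0053,0.0036,0],[0,0,-6]],[1,[-0.0053,0.0036,0],[0,0,-6]]]' >/dev/null; python3 st.py w
```

```text
t 7.45 rho 0.0618 phi -117.2 psi 121.1 axis dir tool [0.525 0.851] Frad 1.2 Ftan -2.4 Fz 0.8 z 0.1245 j6 -22.9
mark ang 324.2 conc 0.999 n 21
ptr ang 330.2 conc 1.0 n 10
```

```bash
python3 -m crank '[[1,[-0.0049,0.0042,0],[0,0,-6]],[1,[-0.0050,0.0040,0],[0,0,-6]],[1,[-0.0053,0.0036,0],[0,0,-6]],[1,[-0.0053,0.0036,0],[0,0,-6]]]' >/dev/null; python3 st.py w;python3 -m crank '[[1,[-0.0053,0.0036,0],[0,0,-6]],[1,[-0.0053,0.0036,0],[0,0,-6]],[1,[-0.0053,0.0036,0],[0,0,-6]],[1,[-0.0053,0.0036,0],[0,0,-6]]]' >/dev/null; python3 st.py w
```

```text
t 7.9 rho 0.0606 phi -93.0 psi 145.1 axis dir tool [0.529 0.849] Frad 1.5 Ftan -2.4 Fz -0.4 z 0.1241 j6 -47.7
mark ang 351.2 conc 0.999 n 22
ptr ang 356.2 conc 1.0 n 10
t 8.35 rho 0.061 phi -68.9 psi 169.0 axis dir tool [0.531 0.847] Frad 0.4 Ftan -1.9 Fz 0.2 z 0.1238 j6 -71.6
mark ang 13.7 conc 0.999 n 22
ptr ang 18.8 conc 1.0 n 10
```

```bash
python3 -m crank '[[1,[-0.0049,0.0042,0],[0,0,-6]],[1,[-0.0050,0.0039,0],[0,0,-6]],[1,[-0.0053,0.0036,0],[0,0,-6]],[1,[-0.0053,0.0036,0],[0,0,-6]]]' >/dev/null; python3 st.py w;python3 -m crank '[[1,[-0.0052,0.0038,0],[0,0,-6]],[1,[-0.0053,0.0036,0],[0,0,-6]],[1,[-0.0053,0.0036,0],[0,0,-6]],[1,[-0.0053,0.0036,0],[0,0,-6]]]' >/dev/null; python3 st.py w
```

```text
t 8.8 rho 0.0605 phi -43.8 psi -167.1 axis dir tool [0.549 0.836] Frad 0.7 Ftan 0.4 Fz 0.5 z 0.1241 j6 -94.4
mark ang 30.3 conc 0.999 n 23
ptr ang 10.9 conc 0.932 n 26
t 9.25 rho 0.0611 phi -19.4 psi -143.1 axis dir tool [0.555 0.832] Frad 0.2 Ftan 0.1 Fz 0.0 z 0.1243 j6 -116.7
mark ang 30.1 conc 0.998 n 24
```

Contact was lost near φ ≈ -45° because the wheel centre sits about 1.5 mm off my estimate. The mark is at 30°, so 322.5° remain. I'll retreat, rewind around the outside and start again with the corrected centre.

```bash
sed -i 's/\[.5725,.191\]/[.571,.1915]/' st.py
python3 -m crank '[[1,[-0.0041,-0.0063,0],[0,0,0]],[1,[-0.0041,-0.0063,0],[0,0,0]],[1,[0.0099,-0.0053,0],[0,0,8.5]],[1,[0.0099,-0.0053,0],[0,0,8.5]],[1,[0.0099,-0.0053,0],[0,0,8.5]],[1,[0.0099,-0.0053,0],[0,0,8.5]],[1,[0.0099,-0.0053,0],[0,0,8.5]],[1,[0.0099,-0.0053,0],[0,0,8.5]]]'>/dev/null; python3 st.py w
python3 -m crank '[[1,[0.0099,-0.0053,0],[0,0,8.5]],[1,[0.0099,-0.0053,0],[0,0,8.5]],[1,[0.0099,-0.0053,0],[0,0,8.5]],[1,[0.0099,-0.0053,0],[0,0,8.5]],[1,[0.0099,-0.0053,0],[0,0,8.5]],[1,[0.0099,-0.0053,0],[0,0,8.5]],[1,[0.0099,-0.0053,0],[0,0,8.5]],[1,[0.0099,-0.0053,0],[0,0,8.5]]]'>/dev/null; python3 st.py w
```

```text
t 10.1 rho 0.0771 phi -70.0 psi 165.4 axis dir tool [0.568 0.823] Frad 0.3 Ftan 0.3 Fz 0.5 z 0.1245 j6 -69.5
mark ang 28.3 conc 0.999 n 23
ptr ang 32.3 conc 1.0 n 12
t 10.95 rho 0.0736 phi -138.5 psi 97.6 axis dir tool [0.557 0.83 ] Frad -0.7 Ftan 0.8 Fz -0.0 z 0.1247 j6 1.8
mark ang 28.7 conc 0.998 n 25
ptr ang 18.7 conc 1.0 n 12
```

```bash
python3 -m crank '[[1,[0.0099,-0.0053,0],[0,0,8.5]],[1,[0.0099,-0.0053,0],[0,0,8.5]],[1,[0.0099,-0.0053,0],[0,0,8.5]],[1,[0.0099,-0.0053,0],[0,0,8.5]],[1,[0.0099,-0.0053,0],[0,0,8.5]],[1,[0.0099,-0.0053,0],[0,0,8.5]],[1,[0.0099,-0.0053,0],[0,0,8.5]],[1,[0.0099,-0.0053,0],[0,0,8.5]]]'>/dev/null; python3 st.py w
```

```text
t 11.8 rho 0.0734 phi 150.8 psi 29.8 axis dir tool [0.514 0.858] Frad -0.4 Ftan -0.2 Fz 0.4 z 0.1247 j6 78.5
mark ang 29.0 conc 0.998 n 26
ptr ang 354.0 conc 0.999 n 19
```

```bash
python3 -m crank '[[1,[0.0099,-0.0053,0],[0,0,8.5]],[1,[0.0099,-0.0053,0],[0,0,8.5]],[1,[0.0099,-0.0053,0],[0,0,8.5]],[1,[0.0099,-0.0053,0],[0,0,8.5]],[1,[0.0099,-0.0053,0],[0,0,8.5]],[1,[0.0099,-0.0053,0],[0,0,8.5]],[1,[0,0,0],[0,0,0]]]'>/dev/null; python3 st.py w
python3 -m crank '[[1,[0.0026,0.0043,0],[0,0,0]],[1,[0.0026,0.0043,0],[0,0,0]],[1,[0,0,0],[0,0,0]],[1,[0,0,0],[0,0,0]]]'>/dev/null; python3 st.py
```

```text
t 12.55 rho 0.0753 phi 98.7 psi -20.8 axis dir tool [0.492 0.871] Frad -0.1 Ftan 0.4 Fz -0.0 z 0.1241 j6 131.0
mark ang 28.5 conc 0.999 n 22
ptr ang 353.2 conc 0.999 n 16
t 13.0 rho 0.0656 phi 99.7 psi -20.9 axis dir tool [0.51 0.86] Frad -0.4 Ftan -0.0 Fz 0.8 z 0.1247 j6 130.3
```

```bash
python3 -m crank '[[1,[0.0012,0.0020,0],[0,0,0]],[1,[0.0012,0.0020,0],[0,0,0]],[1,[0,0,0],[0,0,0]]]'>/dev/null; python3 st.py
python3 -m crank '[[1,[-0.0053,0.0036,0],[0,0,-6]],[1,[-0.0053,0.0036,0],[0,0,-6]],[1,[-0.0053,0.0036,0],[0,0,-6]],[1,[-0.0053,0.0036,0],[0,0,-6]]]' >/dev/null; python3 st.py w
```

```text
t 13.3 rho 0.0615 phi 99.6 psi -21.0 axis dir tool [0.509 0.861] Frad 0.1 Ftan 0.7 Fz -0.3 z 0.1246 j6 129.9
t 13.7 rho 0.0621 phi 122.9 psi 3.3 axis dir tool [0.493 0.87 ] Frad 2.5 Ftan -2.7 Fz -0.5 z 0.1246 j6 105.5
mark ang 52.4 conc 0.999 n 21
ptr ang 353.2 conc 0.999 n 16
```

```bash
python3 -m crank '[[1,[-0.0050,0.0041,0],[0,0,-6]],[1,[-0.0053,0.0036,0],[0,0,-6]],[1,[-0.0053,0.0036,0],[0,0,-6]],[1,[-0.0053,0.0036,0],[0,0,-6]],[1,[-0.0053,0.0036,0],[0,0,-6]],[1,[-0.0053,0.0036,0],[0,0,-6]],[1,[-0.0053,0.0036,0],[0,0,-6]]]' >/dev/null; python3 st.py w
```

```text
t 14.45 rho 0.0629 phi 165.4 psi 45.3 axis dir tool [0.502 0.865] Frad 6.0 Ftan -2.0 Fz 1.6 z 0.1245 j6 60.8
mark ang 96.3 conc 0.999 n 21
ptr ang 353.1 conc 0.999 n 16
```

```bash
python3 -m crank '[[1,[-0.0053,0.0036,0],[0,0,-6]],[1,[-0.0053,0.0036,0],[0,0,-6]],[1,[-0.0053,0.0036,0],[0,0,-6]],[1,[-0.0053,0.0036,0],[0,0,-6]],[1,[-0.0053,0.0036,0],[0,0,-6]]]' >/dev/null; python3 st.py w
```

```text
t 15.0 rho 0.0629 phi -163.9 psi 75.2 axis dir tool [0.513 0.859] Frad 5.9 Ftan -1.8 Fz 2.5 z 0.1244 j6 27.5
mark ang 127.2 conc 0.999 n 22
ptr ang 356.5 conc 1.0 n 1
```

```bash
python3 -m crank '[[1,[-0.0053,0.0036,0],[0,0,-6]],[1,[-0.0053,0.0036,0],[0,0,-6]],[1,[-0.0053,0.0036,0],[0,0,-6]],[1,[-0.0053,0.0036,0],[0,0,-6]],[1,[-0.0053,0.0036,0],[0,0,-6]]]' >/dev/null; python3 st.py w
```

```text
t 15.55 rho 0.0624 phi -133.3 psi 105.2 axis dir tool [0.523 0.852] Frad 2.8 Ftan -2.1 Fz 1.6 z 0.1245 j6 -5.6
mark ang 157.0 conc 0.999 n 21
```

```bash
python3 -m crank '[[1,[-0.0051,0.0039,0],[0,0,-6]],[1,[-0.0052,0.0038,0],[0,0,-6]],[1,[-0.0053,0.0036,0],[0,0,-6]],[1,[-0.0053,0.0036,0],[0,0,-6]],[1,[-0.0053,0.0036,0],[0,0,-6]]]' >/dev/null; python3 st.py w
```

```text
t 16.1 rho 0.0614 phi -102.9 psi 135.1 axis dir tool [0.531 0.847] Frad 1.9 Ftan -2.4 Fz 0.7 z 0.1245 j6 -37.4
mark ang 186.5 conc 0.999 n 21
```

```bash
python3 -m crank '[[1,[-0.0050,0.0041,0],[0,0,-6]],[1,[-0.0051,0.0039,0],[0,0,-6]],[1,[-0.0052,0.0038,0],[0,0,-6]],[1,[-0.0053,0.0036,0],[0,0,-6]]]' >/dev/null; python3 st.py w
```

```text
t 16.55 rho 0.0607 phi -78.5 psi 159.0 axis dir tool [0.538 0.843] Frad 0.0 Ftan -1.1 Fz 1.3 z 0.1243 j6 -61.6
mark ang 209.4 conc 0.999 n 22
```

```bash
python3 -m crank '[[1,[-0.0051,0.0039,0],[0,0,-6]],[1,[-0.0051,0.0039,0],[0,0,-6]],[1,[-0.0052,0.0038,0],[0,0,-6]],[1,[-0.0053,0.0036,0],[0,0,-6]]]' >/dev/null; python3 st.py w
```

```text
t 17.0 rho 0.0604 phi -54.1 psi -177.1 axis dir tool [0.545 0.839] Frad 1.0 Ftan -2.2 Fz -0.0 z 0.1242 j6 -84.9
mark ang 231.9 conc 0.999 n 22
```

```bash
python3 -m crank '[[1,[-0.0049,0.0043,0],[0,0,-6]],[1,[-0.0050,0.0041,0],[0,0,-6]],[1,[-0.0052,0.0039,0],[0,0,-6]],[1,[-0.0053,0.0037,0],[0,0,-6]]]' >/dev/null; python3 st.py w
```

```text
t 17.45 rho 0.0601 phi -29.3 psi -153.1 axis dir tool [0.557 0.83 ] Frad 0.4 Ftan -2.2 Fz -0.2 z 0.1242 j6 -107.3
mark ang 255.7 conc 0.999 n 21
```

```bash
python3 -m crank '[[1,[-0.0052,0.0038,0],[0,0,-6]],[1,[-0.0052,0.0038,0],[0,0,-6]],[1,[-0.0053,0.0037,0],[0,0,-6]],[1,[-0.0053,0.0037,0],[0,0,-6]]]' >/dev/null; python3 st.py w
```

```text
t 17.9 rho 0.0609 phi -4.6 psi -129.2 axis dir tool [0.568 0.823] Frad 0.9 Ftan -2.1 Fz -0.3 z 0.1244 j6 -129.3
mark ang 278.2 conc 0.999 n 21
ptr ang 350.0 conc 1.0 n 7
```

Engagement is good and about 75° remain. I'll retreat, rewind about 150° outside the rim, then do a last stroke.

```bash
python3 -m crank '[[1,[-0.0043,-0.0062,0],[0,0,0]],[1,[-0.0043,-0.0062,0],[0,0,0]],[1,[0.0099,-0.0053,0],[0,0,8.5]],[1,[0.0099,-0.0053,0],[0,0,8.5]],[1,[0.0099,-0.0053,0],[0,0,8.5]],[1,[0.0099,-0.0053,0],[0,0,8.5]],[1,[0.0099,-0.0053,0],[0,0,8.5]],[1,[0.0099,-0.0053,0],[0,0,8.5]]]'>/dev/null; python3 st.py w
python3 -m crank '[[1,[0.0099,-0.0053,0],[0,0,8.5]],[1,[0.0099,-0.0053,0],[0,0,8.5]],[1,[0.0099,-0.0053,0],[0,0,8.5]],[1,[0.0099,-0.0053,0],[0,0,8.5]],[1,[0.0099,-0.0053,0],[0,0,8.5]],[1,[0.0099,-0.0053,0],[0,0,8.5]]]'>/dev/null; python3 st.py w
```

```text
t 18.75 rho 0.0739 phi -56.1 psi 179.4 axis dir tool [0.566 0.824] Frad 0.3 Ftan -0.0 Fz 1.1 z 0.1244 j6 -82.6
mark ang 278.3 conc 0.998 n 23
ptr ang 352.7 conc 0.999 n 13
t 19.4 rho 0.0726 phi -109.0 psi 128.6 axis dir tool [0.536 0.844] Frad 0.2 Ftan -1.0 Fz 0.3 z 0.1247 j6 -31.8
mark ang 278.1 conc 0.998 n 24
```

```bash
python3 -m crank '[[1,[0.0099,-0.0053,0],[0,0,8.5]],[1,[0.0099,-0.0053,0],[0,0,8.5]],[1,[0.0099,-0.0053,0],[0,0,8.5]],[1,[0.0099,-0.0053,0],[0,0,8.5]],[1,[0.0099,-0.0053,0],[0,0,8.5]],[1,[0.0099,-0.0053,0],[0,0,8.5]],[1,[0,0,0],[0,0,0]]]'>/dev/null; python3 st.py w
```

```text
t 20.15 rho 0.0738 phi -162.6 psi 78.2 axis dir tool [0.488 0.873] Frad 0.0 Ftan 0.3 Fz 0.4 z 0.1247 j6 24.3
mark ang 278.3 conc 0.999 n 23
ptr ang 287.7 conc 1.0 n 12
```

```bash
python3 -m crank '[[1,[0.0030,0.0052,0],[0,0,0]],[1,[0.0030,0.0052,0],[0,0,0]],[1,[0.0005,0.0009,0],[0,0,0]],[1,[0,0,0],[0,0,0]]]'>/dev/null; python3 st.py w
python3 -m crank '[[1,[-0.0052,0.0038,0],[0,0,-6]],[1,[-0.0052,0.0038,0],[0,0,-6]],[1,[-0.0052,0.0037,0],[0,0,-6]],[1,[-0.0053,0.0036,0],[0,0,-6]]]' >/dev/null; python3 st.py w
```

```text
t 20.6 rho 0.0642 phi -161.1 psi 78.1 axis dir tool [0.511 0.859] Frad 9.6 Ftan 0.4 Fz 3.2 z 0.1238 j6 24.4
mark ang 278.5 conc 0.999 n 22
ptr ang 285.7 conc 1.0 n 12
t 21.05 rho 0.0623 phi -137.7 psi 102.3 axis dir tool [0.499 0.867] Frad 4.2 Ftan -0.8 Fz 1.7 z 0.1238 j6 -2.4
mark ang 300.1 conc 0.999 n 22
ptr ang 307.6 conc 1.0 n 13
```

```bash
python3 -m crank '[[1,[-0.0053,0.0036,0],[0,0,-6]],[1,[-0.0052,0.0038,0],[0,0,-6]],[1,[-0.0052,0.0038,0],[0,0,-6]],[1,[-0.0052,0.0037,0],[0,0,-6]],[1,[-0.0053,0.0036,0],[0,0,-6]],[1,[-0.0053,0.0036,0],[0,0,-6]]]' >/dev/null; python3 st.py w
```

```text
t 21.7 rho 0.0611 phi -100.7 psi 138.2 axis dir tool [0.516 0.856] Frad 2.0 Ftan -1.9 Fz -0.5 z 0.1238 j6 -40.6
mark ang 340.8 conc 0.999 n 22
ptr ang 346.7 conc 1.0 n 12
```

```bash
python3 -m crank '[[1,[-0.0026,0.0019,0],[0,0,-3]],[1,[-0.0026,0.0019,0],[0,0,-3]],[1,[-0.0018,0.0012,0],[0,0,-2]],[1,[0,0,0],[0,0,0]]]' >/dev/null; python3 st.py w
```

```text
t 22.15 rho 0.0606 phi -92.2 psi 145.9 axis dir tool [0.529 0.848] Frad 4.2 Ftan -0.7 Fz -0.7 z 0.1238 j6 -48.4
mark ang 350.3 conc 0.999 n 22
ptr ang 355.7 conc 1.0 n 12
```

```bash
python3 -m crank '[[1,[-0.0053,-0.0085,0],[0,0,0]],[1,[-0.0053,-0.0085,0],[0,0,0]],[1,[0,0,0],[0,0,0]],[1,[0,0,0],[0,0,0]]]' >/dev/null
cat > fin.py <<'E'
import sys;sys.argv=sys.argv[:1]
from st import *
s=wrist();im=s["color"];R,t=s["R"],s["t"];f=s["fx"]
def px(X):
    q=R@np.array(X)+t;n=np.hypot(q[0],q[1]);th=np.arctan2(n,q[2]);return np.array([s["cx"]+f*th*q[0]/n,s["cy"]+s["fy"]*th*q[1]/n])
def back(u,v,z):
    a=(u-s["cx"])/f;b=(v-s["cy"])/s["fy"];th=np.hypot(a,b);d=np.array([np.sin(th)*a/th,np.sin(th)*b/th,np.cos(th)])
    c=-R.T@t;w=R.T@d;return (c+w*(z-c[2])/w[2])[:2]
h=cv2.cvtColor(im,cv2.COLOR_RGB2HSV)
g=((h[...,0]>14)&(h[...,0]<32)&(h[...,1]>110)&(h[...,2]>70)).astype(np.uint8)
# wheel circle from outline: grey low-saturation, centre seeded
for n,z,r0,r1 in(("mark",.139,.012,.047),("ptr",.109,.051,.068)):
    best=[]
    v,u=np.nonzero(g)
    P=np.array([back(a,b,z) for a,b in zip(u,v)]);d=P-C;r=np.hypot(*d.T);an=np.degrees(np.arctan2(d[:,1],d[:,0]))
    k=(r>r0)&(r<r1)&(abs((an+7+180)%360-180)<16)
    Q=P[k].astype(np.float32);l=cv2.fitLine(Q,cv2.DIST_HUBER,0,.01,.01).ravel()
    print(n,k.sum(),"dir",round(np.degrees(np.arctan2(l[1],l[0])),2),"centroid",Q.mean(0).round(4),"r",r[k].min().round(3),r[k].max().round(3))
p=px([C[0]+.03,C[1],.13]).astype(int);x,y=np.clip(p-75,0,[490,250])
cv2.imwrite(sys.argv[0]+".png",cv2.resize(im[y:y+150,x:x+150,::-1].copy(),(600,600),interpolation=2));print("crop",x,y)
T=vision.snapshot("top");h=cv2.cvtColor(T["color"],cv2.COLOR_RGB2HSV)
cv2.imwrite(sys.argv[0]+"T.png",T["color"][...,::-1])
E
python3 fin.py; mv fin.py.png pics/f1.png; python3 st.py
```

```text
t 22.6 rho 0.079 phi -92.2 psi 146.0 axis dir tool [0.527 0.85 ] Frad 0.0 Ftan 0.3 Fz 0.2 z 0.1249 j6 -50.4
mark ang 350.3 conc 0.998 n 24
ptr ang 359.0 conc 1.0 n 11
mark 478 dir -10.7 centroid [0.5984 0.1865] r 0.012 0.046
ptr 146 dir -57.14 centroid [0.6283 0.1894] r 0.051 0.064
crop 379 141
t 22.7 rho 0.0788 phi -92.3 psi 146.0 axis dir tool [0.525 0.851] Frad 0.3 Ftan 0.3 Fz -0.5 z 0.1248 j6 -50.4
```

View pics/f1.png

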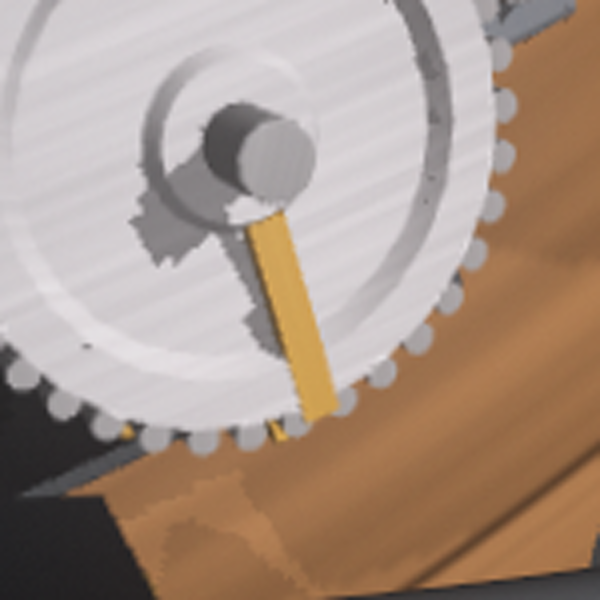

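The crop shows the mark running from (265,220) to (320,415), and the pointer mostly hidden below the rim near (277,432). I need the camera more directly over the mark and pointer line, so I'll work out where it sits.

Run:
```python
from bench import robot,vision
import numpy as np
s=vision.snapshot("wrist");o=robot.get_obs();c=-s["R"].T@s["t"];p=o["tool_pos"];psi=o["ee_rot"][2]
d=c-p;X=np.array([np.cos(psi),np.sin(psi),0]);Y=np.array([np.sin(psi),-np.cos(psi),0])
print("cam",c,"rel tool",d@X,d@Y,-d[2],"axis",s["R"][2])
# desired: camera over a point .05 m from axis along pointer dir
g=np.array([.571+.05*np.cos(-.128),.1915+.05*np.sin(-.128)])
for z in (0,): print("shift tool xy", (g-c[:2])@X[:2],(g-c[:2])@Y[:2], "tcp then",p[:2]+g-c[:2])
```

```text
cam [0.50837491 0.15358186 0.30357945] rel tool 0.07204147515929936 0.0005412432120635399 -0.17888400186888442 axis [ 0.20655998 -0.13709895 -0.96878112]
shift tool xy -0.07545400565702703 0.08884609712236555 tcp then [0.68003958 0.1444219 ]
```

```bash
python3 -m crank '[[1,[0,0,-0.035],[0,0,0]],[1,[0,0,-0.035],[0,0,0]],[1,[-0.025,0.030,0],[0,0,0]],[1,[-0.025,0.030,0],[0,0,0]],[1,[-0.025,0.029,0],[0,0,0]],[1,[0,0,0],[0,0,0]],[1,[0,0,0],[0,0,0]]]' >/dev/null
python3 fin.py; mv fin.py.png pics/f2.png
```

```text
t 23.45 rho 0.1181 phi -23.3 psi 146.1 axis dir tool [ 0.983 -0.185] Frad -0.8 Ftan -0.3 Fz -0.3 z 0.1926 j6 -48.7
mark ang 350.5 conc 0.999 n 19
ptr ang 353.0 conc 0.999 n 15
mark 323 dir -9.65 centroid [0.5996 0.1869] r 0.012 0.047
ptr 168 dir 53.42 centroid [0.6288 0.1859] r 0.051 0.067
crop 239 23
```

View pics/f2.png

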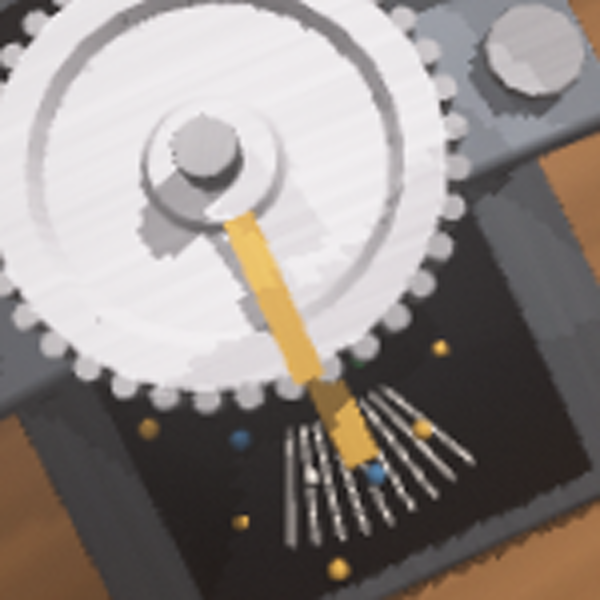

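The view is clear now: the mark runs (239,220)→(310,380), with the pointer at (357,450), so it is a couple of degrees short. I'll get the wheel centre from its outline for a precise residual.

```bash
cat > al.py <<'E'
import sys;sys.argv=sys.argv[:1]
from bench import vision
from h import *
def back(s,u,v,z):
    a=(u-s["cx"])/s["fx"];b=(v-s["cy"])/s["fy"];th=np.hypot(a,b)+1e-9
    d=np.stack([np.sin(th)*a/th,np.sin(th)*b/th,np.cos(th)],-1)@s["R"];c=-s["R"].T@s["t"]
    return (c+d*((z-c[2])/d[...,2])[...,None])[...,:2]
s=vision.snapshot("wrist");v,u=np.mgrid[0:400,0:640].astype(float)
h=cv2.cvtColor(s["color"],cv2.COLOR_RGB2HSV);P=back(s,u,v,.139);C=np.array([.571,.1915])
gold=(h[...,0]>14)&(h[...,0]<32)&(h[...,1]>110)&(h[...,2]>70)
w=((h[...,1]<40)&(h[...,2]>165)&(np.hypot(*(P-C).transpose(2,0,1))<.055)).astype(np.uint8)
c=max(cv2.findContours(w,0,1)[0],key=cv2.contourArea);hull=cv2.convexHull(c)[:,0].astype(float)
for k in range(4):
    Q=back(s,hull[:,0],hull[:,1],.139);q=np.linalg.lstsq(np.c_[2*Q,np.ones(len(Q))],(Q**2).sum(1),rcond=None)[0]
    r=np.sqrt(q[2]+q[:2]@q[:2]);e=abs(np.hypot(*(Q-q[:2]).T)-r);hull=hull[e<=max(2.5*np.median(e),.0005)]
C=q[:2];print("centre",C.round(4),"r",r.round(4),"n",len(Q))
out=[]
for z,r0,r1 in((.139,.02,.045),(.109,.051,.068)):
    P=back(s,u,v,z);d=P-C;r=np.hypot(d[...,0],d[...,1]);an=np.degrees(np.arctan2(d[...,1],d[...,0]))
    m=(gold&(r>r0)&(r<r1)&(abs(an+7)<14)).astype(np.uint8);n,l,st,ce=cv2.connectedComponentsWithStats(m);i=1+st[1:,4].argmax();k=l==i
    b=np.arange(r0,r1,.003);A=[round(float(an[k&(r>=x)&(r<x+.003)].mean()),1) for x in b if (k&(r>=x)&(r<x+.003)).sum()>5]
    print(z,k.sum(),"rmax",r[k].max().round(4),"mean ang",an[k].mean().round(2),A);out.append(an[k].mean())
print("mark - pointer deg",round(out[0]-out[1],2))
E
python3 al.py
```

```text
centre [0.569  0.1925] r 0.0474 n 34
0.139 236 rmax 0.0449 mean ang -10.45 [-11.0, -10.2, -10.5, -10.6, -10.4, -10.5, -10.2, -10.4, -10.0]
0.109 163 rmax 0.0663 mean ang -7.74 [-7.6, -8.1, -7.7, -7.3, -7.8]
mark - pointer deg -2.71
```

All consistent: the mark is 2.7° short of the pointer. I'll return to the same spot and nudge it by that much.

```bash
python3 -m crank '[[1,[0.025,-0.030,0],[0,0,0]],[1,[0.025,-0.030,0],[0,0,0]],[1,[0.025,-0.029,0],[0,0,0]],[1,[0,0,0],[0,0,0]],[1,[0,0,0.035],[0,0,0]],[1,[0,0,0.035],[0,0,0]],[1,[0,0,0],[0,0,0]]]' >/dev/null;python3 st.py w
python3 -m crank '[[1,[0.0053,0.0085,0],[0,0,0]],[1,[0.003,0.005,0],[0,0,0]],[1,[0.0023,0.0035,0],[0,0,0]],[1,[0,0,0],[0,0,0]],[1,[0,0,0],[0,0,0]]]' >/dev/null; python3 st.py w
python3 -m crank '[[1,[-0.0013,0.0009,0],[0,0,-1.5]],[1,[-0.0011,0.0007,0],[0,0,-1.2]],[1,[0,0,0],[0,0,0]],[1,[0,0,0],[0,0,0]]]' >/dev/null;python3 st.py w
```

```text
t 24.3 rho 0.0796 phi -95.0 psi 146.0 axis dir tool [0.485 0.874] Frad 0.4 Ftan -0.2 Fz -0.6 z 0.1201 j6 -50.4
mark ang 350.3 conc 0.998 n 24
ptr ang 359.3 conc 1.0 n 12
t 24.85 rho 0.061 phi -90.8 psi 146.0 axis dir tool [0.548 0.836] Frad 6.0 Ftan -0.3 Fz 3.8 z 0.1274 j6 -48.4
mark ang 350.3 conc 0.999 n 22
ptr ang 355.3 conc 1.0 n 12
t 25.3 rho 0.061 phi -88.3 psi 148.7 axis dir tool [0.545 0.839] Frad 5.8 Ftan -0.6 Fz 3.6 z 0.1273 j6 -51.2
mark ang 352.8 conc 0.999 n 22
ptr ang 357.7 conc 1.0 n 12
```

```bash
python3 -m crank '[[1,[-0.0053,-0.0085,0],[0,0,0]],[1,[-0.0053,-0.0085,0],[0,0,0]],[1,[0,0,-0.035],[0,0,0]],[1,[0,0,-0.035],[0,0,0]],[1,[-0.025,0.030,0],[0,0,0]],[1,[-0.025,0.030,0],[0,0,0]],[1,[-0.025,0.029,0],[0,0,0]],[1,[0,0,0],[0,0,0]]]' >/dev/null
python3 -m crank '[[1,[0,0,0],[0,0,0]]]'; python3 al.py; python3 st.py w
```

```text
time: 26.25
tool_pos: [0.6818, 0.1495, 0.1927]
ee_rot: [-3.14, -0.002, 2.596]
wrist_force: [0.2, -0.1, 0.2]
width: 0.0
finger_force: 0.0
centre [0.5691 0.1923] r 0.0473 n 34
0.139 237 rmax 0.0449 mean ang -7.91 [-8.2, -7.7, -7.8, -8.1, -8.1, -7.9, -7.6, -7.7, -8.1]
0.109 167 rmax 0.066 mean ang -7.8 [-7.6, -7.7, -7.7, -7.9, -8.1]
mark - pointer deg -0.11
t 26.3 rho 0.1182 phi -20.9 psi 148.7 axis dir tool [ 0.984 -0.18 ] Frad -0.2 Ftan 0.4 Fz -0.1 z 0.1942 j6 -51.0
mark ang 353.2 conc 0.999 n 20
ptr ang 352.6 conc 0.999 n 15
```

The mark is at the pointer to within about 0.1°, on its second meeting. I'll lift clear, check the overview and hand in.

```bash
python3 -m crank '[[1,[0,0,-0.03],[0,0,0]],[1,[0,0,-0.03],[0,0,0]],[1,[0,0,-0.02],[0,0,0]],[1,[0,0,0],[0,0,0]],[1,[0,0,0],[0,0,0]]]'
python3 - <<'E'
from bench import vision
import cv2
cv2.imwrite("pics/end.png",vision.snapshot("scene")["color"][...,::-1])
E
python3 al.py
```

```text
time: 26.85
tool_pos: [0.6812, 0.1494, 0.2759]
ee_rot: [3.14, 0.002, 2.596]
wrist_force: [-0.1, -0.2, -0.2]
width: 0.0005
finger_force: 0.0
centre [0.569  0.1924] r 0.0472 n 32
0.139 125 rmax 0.0449 mean ang -8.0 [-8.5, -7.6, -8.5, -8.3, -7.6, -8.2, -7.6, -7.9]
0.109 101 rmax 0.0661 mean ang -7.6 [-7.2, -7.7, -7.7, -7.8, -7.7]
mark - pointer deg -0.4
```

View pics/end.png

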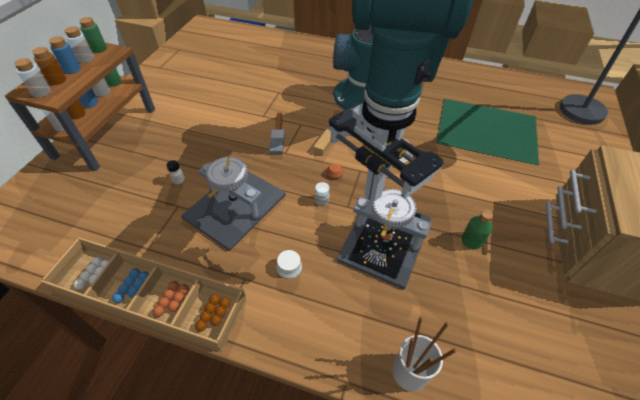

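The scene view shows the jar (322,193), bottle (478,232), vial (175,172), stone (335,172) and tub (289,264) where they started. The spare press looks unchanged, and the arm is clear above.

```bash
python3 -c "
from bench import robot
print(robot.close_job())"
```

```text
the job is handed in; nothing more can be done
None
```

The panel press's wheel is stopped with its brass mark at the pointer for the second time (within about 0.5° by camera), the spare wheel and everything else look undisturbed, the arm is clear, and the job was handed in at about 27 s.

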